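# Put the wire spools into their colour trays

### The job

Tidy the jeweller's bench: stand each of the four full wire spools (red, blue, green, gold) upright and flat inside the small square tray whose floor has the same colour as its wire, and let go. Keep the spools upright as you carry them, and leave the empty black spool and the camera lens where they stand.

Things in the scene. Friction and masses are not known exactly. Their poses are not given: they have to be found in the camera images.
- spool_red: full spool of red wire: an upright cylinder 40 mm in diameter and 40 mm tall, red windings between clear flanges and a red label with a small black hole on top; 0.1 to 0.21 kg. Origin at the centre of its underside, z up; it may be gripped across its diameter at any height
- tray_red: square wooden tray with a red floor and dark brown walls, fixed to the table: 70 x 70 mm outside, 62 x 62 mm inside, walls 4 mm thick, rim 8 mm above the table, inner floor 4 mm above the table. Origin at its centre on the table, z up, x and y along its sides; turned at most 15 degrees from the table's axes
- spool_blue: full spool of blue wire: an upright cylinder 40 mm in diameter and 40 mm tall, blue windings between clear flanges and a blue label with a small black hole on top; 0.1 to 0.21 kg. Origin at the centre of its underside, z up; it may be gripped across its diameter at any height
- tray_blue: square wooden tray with a blue floor and dark brown walls, fixed to the table: 70 x 70 mm outside, 62 x 62 mm inside, walls 4 mm thick, rim 8 mm above the table, inner floor 4 mm above the table. Origin at its centre on the table, z up, x and y along its sides; turned at most 15 degrees from the table's axes
- spool_green: full spool of green wire: an upright cylinder 40 mm in diameter and 40 mm tall, green windings between clear flanges and a green label with a small black hole on top; 0.1 to 0.21 kg. Origin at the centre of its underside, z up; it may be gripped across its diameter at any height
- tray_green: square wooden tray with a green floor and dark brown walls, fixed to the table: 70 x 70 mm outside, 62 x 62 mm inside, walls 4 mm thick, rim 8 mm above the table, inner floor 4 mm above the table. Origin at its centre on the table, z up, x and y along its sides; turned at most 15 degrees from the table's axes
- spool_gold: full spool of gold wire: an upright cylinder 40 mm in diameter and 40 mm tall, gold windings between clear flanges and a gold label with a small black hole on top; 0.1 to 0.21 kg. Origin at the centre of its underside, z up; it may be gripped across its diameter at any height
- tray_gold: square wooden tray with a gold floor and dark brown walls, fixed to the table: 70 x 70 mm outside, 62 x 62 mm inside, walls 4 mm thick, rim 8 mm above the table, inner floor 4 mm above the table. Origin at its centre on the table, z up, x and y along its sides; turned at most 15 degrees from the table's axes
- empty_spool: empty all-black spool, a loose upright cylinder 40 mm in diameter and 40 mm tall, 0.05 kg; not to be moved. Origin at the centre of its underside, z up
- lens: black camera lens standing upright, loose, a cylinder 66 mm in diameter and 67 mm tall, dark glass on top, 0.4 kg; not to be moved. Origin at the centre of its underside, z up
There are look-alikes about, which are no part of the job. Leave any grey or white look-alike of the tray_gold alone.

How it is judged:
By the outcome, as a careful person would: the job done as asked, in the order asked, and still so for the second after the job is handed in, with the robot touching nothing.
It also fails if it takes over 102 s, if anything falls off the work surface, if the arm or the gripper's body presses on something with over 40 N, if the wrist force passes 120 N, or if a joint passes its speed limit or range.

### The arm

A 6-joint arm with a two-finger parallel gripper is mounted at the origin on the work surface. World frame = base frame: x ahead of the robot, y to its left, z up, the work surface at z = 0. Lengths are in m, angles in rad, forces in N, time in s.
With the tool pointing down it reaches from about 0.3 to 0.825 m from the base axis. Payload 5.4 kg.
Tool frame: the origin (TCP) lies at the centre of the arm's flange, where the gripper is bolted on; the fingertips stand tip_reach ahead of it and the grasp point (between the pads) lies 171 mm ahead of it (tip_reach is the distance from the TCP to the fingertips, in m); z points along the fingers, y is the direction in which the jaws open and shut (so a half turn about z gives the same grasp; the last joint's range is limited). The gripper opens to 92 mm and grips with 3 to 60 N. Pads are 20 mm wide; open, the fingers measure 128 mm over their backs; the gripper's body (75 mm by 189 mm) begins 69 mm behind the grasp point.
Start: joints at [1.103, 0.158, 1.597, -0, 1.386, -0.21], TCP at [0.147, 0.556, 0.405] pointing down, gripper open.
Joint ranges: [-2.91, 2.91], [-0.94, 2.29], [0.18, 2.7], [-1.29, 4.43], [0.17, 2.64], [-3, 3]. Speed limits (rad/s): [2.57, 2.57, 3.14, 3.14, 3.14, 3.14].

### API

Orientations are given as a unit quaternion [w, x, y, z].
In Python, from rig import get_obs, read_camera, close_job, spot_in, outline_of, pinpoint, tip_reach gives the robot as it stands. The module is installed in compiled form; this text tells all that it offers.
- The arm moves only by the shell command python3 -m jog 'ROWS' [OPENING] [FORCE]. ROWS is JSON, a list of rows, each an object with "linear": the shift along the tool's x, y, z in cm, a list of three; "turn": the turn about the tool's z in rad. A call has 1 to 10 rows; each row is the pose to reach, as a shift and turn from the pose measured when the call began, along the tool's axes at that moment; what a row does not reach only later rows make up. A row lasts 1/8 s, in which the tool goes at most 62.5 mm and 10.7 degrees, less where a joint would pass 70% of its speed; a pose out of reach is approached as far as the arm can. A call with a gripper value outside its range is refused whole. OPENING is the opening in per cent of the stroke, from 0 (shut) to 100 (fully open), set as the call begins (- or left out, the last holds). The fingers move at their own pace and stop on an object; FORCE is the grip in N (left out, the last holds). Time passes only in rows, so rows that repeat a pose let the fingers close. It gives the time, the measured TCP pose, the force and the opening at its end, in the units of the state.
- get_obs(): the state, without advancing time (a new reading comes with each control period).
- read_camera(name): name is "scene" or "top" or "wrist"; returns a dict with "img" (420x560x3 uint8, red, green, blue), "z_map" (420x560 float32, m along the optical axis (not along the pixel's ray), 0 where there is no reading), "vfov" (degrees; the focal length in pixels is half the picture's height over the tangent of half this angle, whatever the lens; pixels are square), "cx", "cy" (the principal point, pixels), "R" (3x3) and "t" (3): a world point X has camera coordinates R X + t. Camera axes: x right, y down, z forward; pixel columns grow to the right and rows downward; lengths in m; the calibration is good to about 2 mm. A picture is of the moment at which its call begins.
- close_job(): hands the job in, once; it reports no verdict.
Trained networks look in a picture, given as the dict that the camera call returned (one of the last four; its "shot" number tells which), for a name from the list of things; names that differ only in an ending like _2 or _b are one class to them, and where a whole thing is asked for, a point or a joint stands for the part that bears it (a point fixed in the world has none). Each returns a list of dicts, best first, with "confidence" (0 to 1); they miss things now and then, are a little off and sometimes report something else, mostly with a low value. They report only what shows in the picture. A call takes as long as a camera call. They do not tell look-alikes from the thing itself.
- spot_in(name, picture): "location" ([x, y, z] in m, in world coordinates, good to about 4 mm: the middle of the surface that is visible of it).
- outline_of(name, picture): "pixels" (420x560 bool, what is visible of it).
- pinpoint(name, picture): "location" ([x, y, z] in m, in world coordinates, good to about 4 mm: a listed point, or the origin of a listed thing).
The state is a dict: "t": time; "qpos": joint angles; "joint_vel": joint speeds; "joint_efforts": joint torques, N m; "eef_pos": TCP position; "ee_rot": TCP orientation; "ft_force": force on the tool from outside, world axes, zero at the start; "moment": the same for the moment, N m; "finger_gap": finger opening in m.
Only numpy, scipy, OpenCV 4.12 (cv2) and the standard library are available. Lean on these libraries where they do the work, as an engineer would, in place of code of your own. Each camera call takes 0.05 s, during which the arm holds its last target.

## Working session

There is one attempt and no reset: what is moved stays moved. The work goes in short steps, Python scripts to look and compute and a shell command to move; the robot and the scene stay as the last step left them, time stands still between calls to the robot, and variables do not carry over. Pictures are saved under pics/ and viewed, and the job is handed in when it is done.

```bash
mkdir -p pics
python3 - <<'E'
from rig import *
import cv2
o=get_obs(); print(o, tip_reach)
for n in ["scene","top","wrist"]:
    p=read_camera(n); cv2.imwrite(f"pics/{n}0.png",p["img"][:,:,::-1]); print(n,p["vfov"],p["cx"],p["cy"],p["R"].tolist(),p["t"],p["shot"])
E
```

```text
{'t': 0.0, 'qpos': array([ 1.10289267e+00,  1.59065492e-01,  1.59822874e+00, -5.21441580e-07,
        1.38619983e+00, -2.10107597e-01]), 'joint_vel': array([ 0.000256  ,  0.00117502, -0.00031989,  0.00093695,  0.00084441,
       -0.00014605]), 'joint_efforts': array([-1.43314686e-03, -3.85578132e+01, -3.22102368e+01,  6.99066790e-02,
        3.79549828e-02, -1.32156051e-04]), 'eef_pos': array([0.14649364, 0.55574008, 0.4037111 ]), 'ee_rot': array([-3.15914307e-04,  1.28541285e-01,  9.91703703e-01, -8.96680248e-04]), 'ft_force': array([ 0.00184846,  0.50820162, -0.14332044]), 'moment': array([0.0504136 , 0.03206934, 0.00032282]), 'finger_gap': 0.0917845479931647} 0.1901
scene 46.25151743046363 283.01195684819226 209.46954557928873 [[0.38455382753427025, 0.9230535071568043, -0.00951717680124557], [0.718704160588766, -0.3058579624229028, -0.6244319309379588], [-0.5792949881374257, 0.23328765451269304, -0.7810212461712079]] [-0.21051263 -0.34911843  1.74879121] 1
top 44.916634081137445 278.64390581916007 198.3088713647606 [[-0.02350081039283636, -0.9996870946801515, -0.008568817937025432], [-0.9921357440239873, 0.024375615805958126, -0.12277008912617687], [0.12294054392611511, 0.00561623397289092, -0.9923981461969348]] [0.03493593 0.55814167 1.11523255] 2
wrist 69.74602743861823 284.6763554861239 209.80365147116015 [[0.25479768795976965, 0.9669925028988805, -0.0019072356216882462], [0.9305098514899166, -0.2446470743013014, 0.2725788423851505], [0.26311509742044664, -0.07122716036158015, -0.9621315591623927]] [-0.57432296 -0.03115026  0.3893692 ] 3
```

View pics/scene0.png

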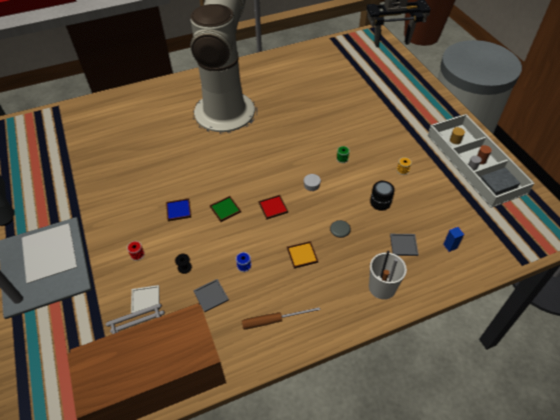

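View pics/top0.png

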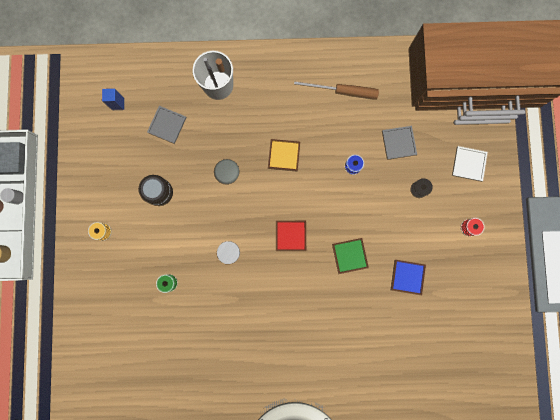

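View pics/wrist0.png

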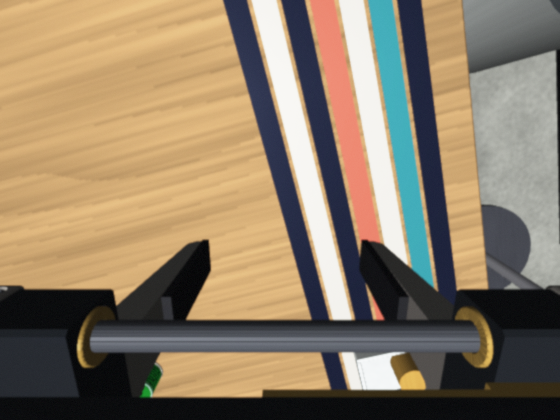

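Top view: spools are red (474,227), blue (355,163), green (166,284) and gold (97,231). The empty black spool is at (422,188) and the lens at (155,190). Trays are gold (284,155), red (291,236), green (350,256) and blue (408,277). The look-alike trays are grey at (167,125) and (399,143) and white at (470,163); only the yellow-floored tray at (284,155) fits tray_gold.

```bash
cat > h.py <<'E'
import numpy as np, cv2
from rig import *
def cal(p):
    f=210/np.tan(np.radians(p["vfov"]/2)); return f,p["cx"],p["cy"],np.array(p["R"]),np.array(p["t"])
def to_plane(p,uv,z):
    f,cx,cy,R,t=cal(p); uv=np.atleast_2d(uv).astype(float)
    d=np.c_[(uv[:,0]-cx)/f,(uv[:,1]-cy)/f,np.ones(len(uv))]@R
    c=-R.T@t; s=(z-c[2])/d[:,2]; return c+d*s[:,None]
def cloud(p):
    f,cx,cy,R,t=cal(p); v,u=np.mgrid[:420,:560]; z=p["z_map"]
    P=np.stack([(u-cx)/f*z,(v-cy)/f*z,z],-1); W=(P-t)@R; W[z<=0]=np.nan; return W
def proj(p,X):
    f,cx,cy,R,t=cal(p); c=np.atleast_2d(X)@R.T+t; return np.c_[c[:,0]/c[:,2]*f+cx,c[:,1]/c[:,2]*f+cy]
E
python3 - <<'E'
from h import *
p=read_camera("top"); W=cloud(p); s=read_camera("scene"); Ws=cloud(s)
img=p["img"][:,:,::-1].copy(); cv2.imwrite("pics/goldcrop.png",cv2.resize(img[100:210,110:340],None,fx=3,fy=3,interpolation=2))
for n in ["spool_red","spool_blue","spool_green","spool_gold","empty_spool","lens","tray_red","tray_blue","tray_green","tray_gold"]:
  print("==",n)
  for q,WW,nm in ((p,W,"top"),(s,Ws,"scn")):
    for r in pinpoint(n,q)[:3]:
        if r["confidence"]>.3: print(nm,"pin",np.round(r["location"],4),round(r["confidence"],2),proj(q,r["location"]).round())
    o=outline_of(n,q)
    for r in o[:2]:
        if r["confidence"]<.3: continue
        m=r["pixels"]; v,u=np.nonzero(m)
        X=WW[m]; zt=np.nanpercentile(X[:,2],90)
        if "tray" in n:
            h=cv2.minAreaRect(np.float32(to_plane(q,np.c_[u,v],.008)[:,:2])); print(nm,"  rect",np.round(h[0],4),np.round(h[1],4),round(h[2],1),round(r["confidence"],2))
        else:
            top=X[(X[:,2]>zt-.006)][:,:2]; (c,rad)=cv2.minEnclosingCircle(np.float32(top)); print(nm,"  ztop",round(zt,4),"circ",np.round(c,4),round(rad,4),"mid",np.round((top.max(0)+top.min(0))/2,4),len(top),round(r["confidence"],2))
E
```

```text
== spool_red
top pin [ 0.4803 -0.4163  0.0039] 0.72 [[470. 229.]]
top pin [ 0.3751 -0.2682  0.0038] 0.34 [[408. 277.]]
top   ztop 0.0427 circ [ 0.4835 -0.4141] 0.0204 mid [ 0.4843 -0.4135] 209 0.92
== spool_blue
top pin [ 0.6377 -0.1546  0.0008] 0.67 [[353. 165.]]
top pin [ 0.4834 -0.417   0.0041] 0.47 [[470. 228.]]
top   ztop 0.0431 circ [ 0.634  -0.1522] 0.0193 mid [ 0.6333 -0.1515] 200 0.7
scn pin [ 0.6361 -0.155  -0.0013] 0.78 [[243. 267.]]
scn pin [ 6.636e-01  9.300e-03 -1.000e-04] 0.49 [[302. 254.]]
== spool_green
top pin [ 0.3738  0.2776 -0.001 ] 0.82 [[169. 283.]]
top   ztop 0.0427 circ [0.375  0.2781] 0.02 mid [0.3746 0.2784] 236 0.55
scn pin [ 0.3725  0.2779 -0.0061] 0.49 [[341. 160.]]
scn   ztop 0.0426 circ [0.3788 0.2801] 0.0229 mid [0.3766 0.2796] 82 0.44
== spool_gold
top pin [0.4942 0.4307 0.0011] 0.87 [[103. 232.]]
top   ztop 0.0432 circ [0.4948 0.4301] 0.0196 mid [0.4943 0.4297] 224 0.75
scn pin [4.946e-01 4.341e-01 2.000e-04] 0.61 [[403. 170.]]
scn   ztop 0.0418 circ [0.4984 0.4326] 0.0236 mid [0.4977 0.432 ] 95 0.45
== empty_spool
top pin [ 0.5768 -0.3062  0.0006] 
[... 1223 characters left out ...]
 [ 0.4267 -0.1378] [0.0689 0.0708] 11.3 0.83
scn pin [ 0.4267 -0.1378 -0.    ] 0.86 [[225. 209.]]
scn   rect [ 0.4299 -0.136 ] [0.0748 0.0718] 11.4 0.69
== tray_gold
top pin [ 0.6665  0.0072 -0.0037] 0.93 [[284. 155.]]
top pin [ 6.386e-01 -4.280e-01 -3.000e-04] 0.87 [[470. 162.]]
top pin [0.7481 0.2827 0.0018] 0.83 [[167. 124.]]
top   rect [0.6645 0.0079] [0.0701 0.0713] 83.7 0.94
top   rect [0.7455 0.2837] [0.0719 0.0717] 65.8 0.79
scn pin [ 0.6874 -0.2648  0.0018] 0.97 [[210. 295.]]
scn pin [ 0.6346 -0.4223  0.0046] 0.75 [[146. 299.]]
scn pin [0.7471 0.2846 0.0027] 0.68 [[404. 245.]]
scn   rect [0.7471 0.2832] [0.0719 0.0679] 67.0 0.96
scn   rect [ 0.633  -0.4219] [0.0702 0.0697] 78.3 0.96
```

View pics/goldcrop.png

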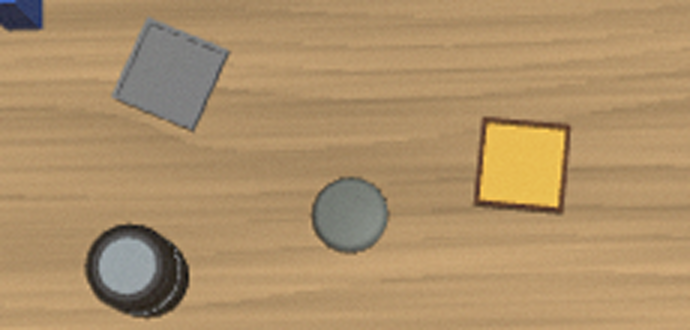

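Measurements agree across cameras (spool tops about 42 mm, trays about 70 mm). The enlarged crop confirms the yellow-floored, brown-walled tray is tray_gold. I'll do red first, going via a waypoint so the path stays clear of the base.

```bash
cat > go.py <<'E'
import sys; from h import *
from scipy.spatial.transform import Rotation as Ro
o=get_obs(); w,x,y,z=o["ee_rot"]; R=Ro.from_quat([x,y,z,w]).as_matrix()
print("t",round(o["t"],2),"pos",np.round(o["eef_pos"],4),"gap",round(o["finger_gap"],4),"q",np.round(o["qpos"],2), "tilt",np.round(R[:,2],3))
pos=o["eef_pos"]
for a in sys.argv[1:]:
    T=np.array(eval(a),float); print(a,"-> cm",np.round(R.T@(T-pos)*100,2), "dist",round(np.linalg.norm(T-pos),3))
E
python3 go.py "[.48,.10,.33]" "[.484,-.414,.30]"
```

```text
t 2.25 pos [0.1466 0.556  0.4047] gap 0.0923 q [ 1.1   0.16  1.6  -0.    1.39 -0.21] tilt [ 0.  0. -1.]
[.48,.10,.33] -> cm [-43.86 -35.59   7.47] dist 0.57
[.484,-.414,.30] -> cm [-57.35 -85.19  10.47] dist 1.032
```

```bash
python3 -m jog '[{"linear":[-43.9,-35.6,7.5],"turn":0},{"linear":[-43.9,-35.6,7.5],"turn":0},{"linear":[-43.9,-35.6,7.5],"turn":0},{"linear":[-43.9,-35.6,7.5],"turn":0},{"linear":[-43.9,-35.6,7.5],"turn":0},{"linear":[-43.9,-35.6,7.5],"turn":0},{"linear":[-43.9,-35.6,7.5],"turn":0},{"linear":[-43.9,-35.6,7.5],"turn":0},{"linear":[-43.9,-35.6,7.5],"turn":0},{"linear":[-43.9,-35.6,7.5],"turn":0}]' 100 30; python3 go.py "[.484,-.414,.29]"
```

```text
t: 3.5
eef_pos: [0.4818, 0.097, 0.3294]
ee_rot: [-0.0, 0.131, 0.991, -0.0]
ft_force: [-0.3, 1.1, 0.4]
finger_gap: 0.092
t 3.5 pos [0.4818 0.097  0.3294] gap 0.092 q [-0.05  0.01  1.91 -0.    1.22 -1.36] tilt [-0. -0. -1.]
[.484,-.414,.29] -> cm [-13.48 -49.28   3.96] dist 0.512
```

```bash
python3 -m jog '[{"linear":[-13.5,-49.3,4],"turn":0},{"linear":[-13.5,-49.3,4],"turn":0},{"linear":[-13.5,-49.3,4],"turn":0},{"linear":[-13.5,-49.3,4],"turn":0},{"linear":[-13.5,-49.3,4],"turn":0},{"linear":[-13.5,-49.3,4],"turn":0},{"linear":[-13.5,-49.3,4],"turn":0},{"linear":[-13.5,-49.3,4],"turn":0},{"linear":[-13.5,-49.3,4],"turn":0},{"linear":[-13.5,-49.3,4],"turn":0}]'; python3 go.py "[.484,-.414,.202]"
python3 - <<'E'
from h import *
p=read_camera("wrist"); cv2.imwrite("pics/w1.png",p["img"][:,:,::-1])
E
```

```text
t: 4.75
eef_pos: [0.4844, -0.4137, 0.2895]
ee_rot: [-0.0, 0.131, 0.991, 0.0]
ft_force: [0.2, 0.1, -0.6]
finger_gap: 0.0917
t 4.75 pos [ 0.4844 -0.4137  0.2895] gap 0.0917 q [-0.9   0.42  1.51  0.    1.21 -2.2 ] tilt [-0.     0.001 -1.   ]
[.484,-.414,.202] -> cm [ 0.03 -0.04  8.75] dist 0.087
```

View pics/w1.png

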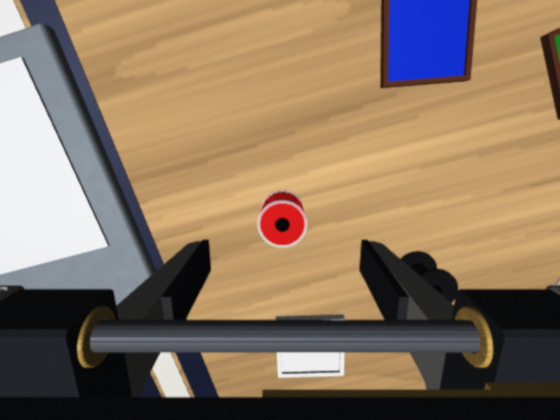

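The red spool sits at (282,225), centred between the fingers at about 205 and 365. The empty spool at (430,280) is outside the jaws. I'll descend and grip.

```bash
python3 -m jog '[{"linear":[0,0,4],"turn":0},{"linear":[0,0,7.5],"turn":0},{"linear":[0,0,8.7],"turn":0},{"linear":[0,0,8.7],"turn":0},{"linear":[0,0,8.7],"turn":0}]' && python3 -m jog '[{"linear":[0,0,0],"turn":0},{"linear":[0,0,0],"turn":0},{"linear":[0,0,0],"turn":0},{"linear":[0,0,0],"turn":0},{"linear":[0,0,0],"turn":0},{"linear":[0,0,0],"turn":0}]' 0 25; python3 go.py
```

```text
t: 5.42
eef_pos: [0.4854, -0.4129, 0.2046]
ee_rot: [0.001, 0.13, 0.991, -0.001]
ft_force: [-0.0, 0.2, 0.2]
finger_gap: 0.0918
t: 6.18
eef_pos: [0.4853, -0.413, 0.2046]
ee_rot: [0.001, 0.13, 0.991, -0.001]
ft_force: [-0.3, -1.2, 1.1]
finger_gap: 0.0392
t 6.17 pos [ 0.4853 -0.413   0.2046] gap 0.0392 q [-0.89  0.53  1.55  0.    1.06 -2.2 ] tilt [ 0.002 -0.002 -1.   ]
```

```bash
python3 go.py "[.477,-.004,.285]" "[.477,-.004,.209]"; python3 -m jog '[{"linear":[0,0,-2],"turn":0},{"linear":[0,0,-5],"turn":0},{"linear":[0,0,-8],"turn":0},{"linear":[0,0,-8],"turn":0}]'; python3 go.py "[.477,-.004,.285]" "[.477,-.004,.209]"
```

```text
t 6.17 pos [ 0.4853 -0.413   0.2046] gap 0.0392 q [-0.89  0.53  1.55  0.    1.06 -2.2 ] tilt [ 0.002 -0.002 -1.   ]
[.477,-.004,.285] -> cm [11.35 39.29 -8.12] dist 0.417
[.477,-.004,.209] -> cm [11.37 39.3  -0.52] dist 0.409
t: 6.68
eef_pos: [0.486, -0.4137, 0.2886]
ee_rot: [0.004, 0.13, 0.991, -0.003]
ft_force: [0.1, -0.6, -1.8]
finger_gap: 0.0394
t 6.67 pos [ 0.486  -0.4137  0.2886] gap 0.0394 q [-0.89  0.42  1.51  0.    1.2  -2.2 ] tilt [ 0.006 -0.007 -1.   ]
[.477,-.004,.285] -> cm [11.45 39.35  0.05] dist 0.41
[.477,-.004,.209] -> cm [11.51 39.39  7.65] dist 0.417
```

```bash
python3 -m jog '[{"linear":[1,3.5,0],"turn":0},{"linear":[2.3,8,0],"turn":0},{"linear":[3.8,13,0],"turn":0},{"linear":[5.2,18,0],"turn":0},{"linear":[6.7,23,0],"turn":0},{"linear":[8.2,28,0],"turn":0},{"linear":[9.6,33,0],"turn":0},{"linear":[10.9,37.5,0],"turn":0},{"linear":[11.5,39.4,0],"turn":0},{"linear":[11.5,39.4,0],"turn":0}]'; python3 go.py "[.477,-.004,.285]" "[.477,-.004,.209]"
python3 - <<'E'
from h import *
p=read_camera("wrist"); cv2.imwrite("pics/w2.png",p["img"][:,:,::-1])
E
```

```text
t: 7.92
eef_pos: [0.4759, -0.0021, 0.2844]
ee_rot: [0.002, 0.129, 0.992, -0.003]
ft_force: [-0.2, -0.6, -2.0]
finger_gap: 0.0395
t 7.92 pos [ 0.4759 -0.0021  0.2844] gap 0.0395 q [-0.26  0.03  1.98 -0.01  1.12 -1.57] tilt [ 0.004 -0.007 -1.   ]
[.477,-.004,.285] -> cm [-0.15 -0.15 -0.05] dist 0.002
[.477,-.004,.209] -> cm [-0.11 -0.11  7.55] dist 0.075
```

View pics/w2.png

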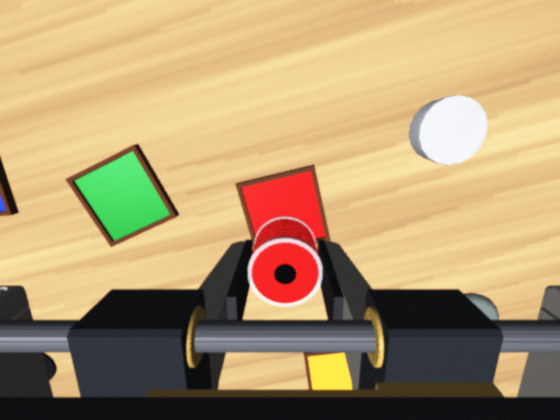

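Red spool is held upright at (285,270), above the red tray. I'll lower it.

```bash
python3 -m jog '[{"linear":[-0.1,-0.1,3],"turn":0},{"linear":[-0.1,-0.1,5.5],"turn":0},{"linear":[-0.1,-0.1,6.8],"turn":0},{"linear":[-0.1,-0.1,7.3],"turn":0},{"linear":[-0.1,-0.1,7.5],"turn":0},{"linear":[-0.1,-0.1,7.5],"turn":0},{"linear":[-0.1,-0.1,7.5],"turn":0}]'; python3 go.py "[.477,-.004,.209]"
python3 - <<'E'
from h import *
p=read_camera("top"); cv2.imwrite("pics/t2.png",cv2.resize(p["img"][180:290,220:360,::-1],None,fx=4,fy=4))
p=read_camera("scene"); cv2.imwrite("pics/s2.png",cv2.resize(p["img"][120:260,200:360,::-1],None,fx=4,fy=4))
E
```

```text
t: 8.85
eef_pos: [0.4776, -0.0049, 0.2104]
ee_rot: [0.003, 0.129, 0.992, -0.003]
ft_force: [0.6, -0.5, -1.8]
finger_gap: 0.0397
t 8.85 pos [ 0.4776 -0.0049  0.2104] gap 0.0397 q [-0.26  0.16  2.02 -0.01  0.95 -1.57] tilt [ 0.006 -0.008 -1.   ]
[.477,-.004,.209] -> cm [0.08 0.07 0.14] dist 0.002
```

View pics/s2.png

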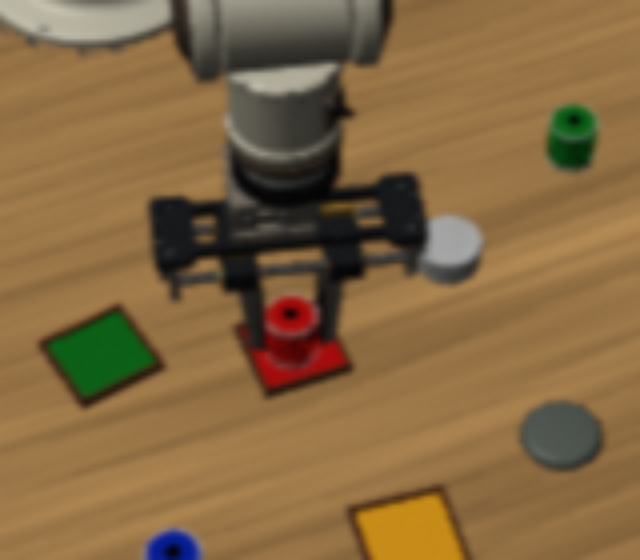

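The spool base is near the tray centre in this crop, but its weight is still on the tool, so it sits about 1–2 mm high. I'll ease it down until it touches.

```bash
python3 -m jog '[{"linear":[0,0,0.1],"turn":0},{"linear":[0,0,0.2],"turn":0},{"linear":[0,0,0.2],"turn":0}]'; python3 go.py "[.477,-.004,.209]"
```

```text
t: 9.32
eef_pos: [0.4777, -0.0049, 0.2086]
ee_rot: [0.003, 0.129, 0.992, -0.003]
ft_force: [-0.3, -0.3, 1.4]
finger_gap: 0.0394
t 9.32 pos [ 0.4777 -0.0049  0.2086] gap 0.0394 q [-0.26  0.17  2.02 -0.01  0.95 -1.57] tilt [ 0.006 -0.008 -1.   ]
[.477,-.004,.209] -> cm [ 0.09  0.07 -0.05] dist 0.001
```

Force changed sign, so it has touched. I'll release and lift, then fetch blue.

```bash
python3 -m jog '[{"linear":[0,0,0],"turn":0},{"linear":[0,0,0],"turn":0},{"linear":[0,0,0],"turn":0},{"linear":[0,0,-2],"turn":0},{"linear":[0,0,-6],"turn":0},{"linear":[0,0,-9],"turn":0},{"linear":[0,0,-9],"turn":0}]' 75; python3 go.py "[.634,-.152,.295]"
```

```text
t: 10.2
eef_pos: [0.4782, -0.0045, 0.3009]
ee_rot: [0.006, 0.129, 0.992, -0.004]
ft_force: [-0.0, -0.2, 0.3]
finger_gap: 0.0696
t 10.2 pos [ 0.4782 -0.0045  0.3009] gap 0.0696 q [-0.26  0.01  1.97 -0.01  1.15 -1.57] tilt [ 0.011 -0.009 -1.   ]
[.634,-.152,.295] -> cm [-18.84 -10.26   0.9 ] dist 0.215
```

```bash
python3 -m jog '[{"linear":[-5,-2.7,0],"turn":0},{"linear":[-10,-5.4,0.3],"turn":0},{"linear":[-15,-8.2,0.6],"turn":0},{"linear":[-18.8,-10.3,0.9],"turn":0},{"linear":[-18.8,-10.3,0.9],"turn":0},{"linear":[-18.8,-10.3,0.9],"turn":0},{"linear":[-18.8,-10.3,0.9],"turn":0}]' 100; python3 go.py "[.634,-.152,.203]"
python3 - <<'E'
from h import *
p=read_camera("wrist"); cv2.imwrite("pics/w3.png",p["img"][:,:,::-1])
p=read_camera("top"); cv2.imwrite("pics/t3.png",p["img"][:,:,::-1])
E
```

```text
t: 11.08
eef_pos: [0.6328, -0.1512, 0.2946]
ee_rot: [0.006, 0.129, 0.992, -0.003]
ft_force: [-0.3, -1.5, 0.5]
finger_gap: 0.092
t 11.07 pos [ 0.6328 -0.1512  0.2946] gap 0.092 q [-0.42  0.44  1.47 -0.    1.21 -1.73] tilt [ 0.01  -0.008 -1.   ]
[.634,-.152,.203] -> cm [-0.02  0.01  9.16] dist 0.092
```

View pics/w3.png

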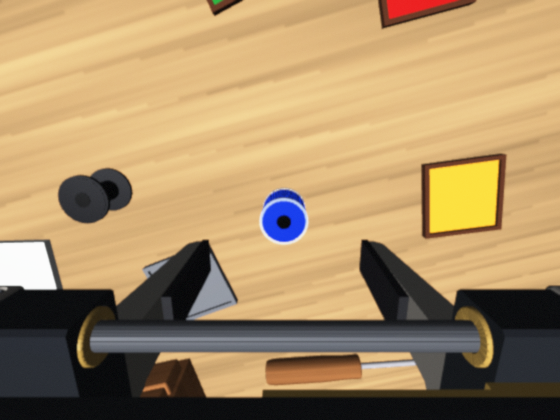

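View pics/t3.png

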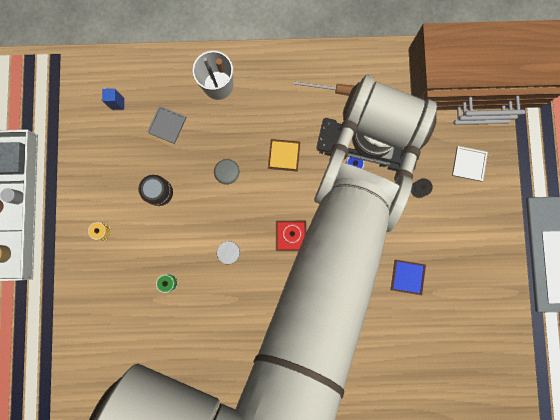

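Red stands centred in its tray at (291,233) in the top view. The blue spool at (284,222) in the wrist view is centred between the jaws. I'll descend and grip.

```bash
python3 -m jog '[{"linear":[0,0,4],"turn":0},{"linear":[0,0,8],"turn":0},{"linear":[0,0,9.2],"turn":0},{"linear":[0,0,9.2],"turn":0},{"linear":[0,0,9.2],"turn":0},{"linear":[0,0,9.2],"turn":0}]' && python3 -m jog '[{"linear":[0,0,0],"turn":0},{"linear":[0,0,0],"turn":0},{"linear":[0,0,0],"turn":0},{"linear":[0,0,0],"turn":0},{"linear":[0,0,0],"turn":0},{"linear":[0,0,-2],"turn":0},{"linear":[0,0,-5],"turn":0},{"linear":[0,0,-8.5],"turn":0},{"linear":[0,0,-8.5],"turn":0},{"linear":[0,0,-8.5],"turn":0}]' 0 25; python3 go.py "[.375,-.267,.285]"
```

```text
t: 11.92
eef_pos: [0.6348, -0.1525, 0.2051]
ee_rot: [0.008, 0.129, 0.992, -0.004]
ft_force: [0.3, -0.4, 0.0]
finger_gap: 0.0921
t: 13.18
eef_pos: [0.6332, -0.1515, 0.2892]
ee_rot: [0.007, 0.129, 0.992, -0.004]
ft_force: [-0.5, 0.4, -2.1]
finger_gap: 0.0396
t 13.18 pos [ 0.6332 -0.1515  0.2892] gap 0.0396 q [-0.42  0.45  1.47 -0.    1.2  -1.73] tilt [ 0.013 -0.01  -1.   ]
[.375,-.267,.285] -> cm [ 22.01 -17.77   0.2 ] dist 0.283
```

```bash
python3 -m jog '[{"linear":[3,-2.4,0],"turn":0},{"linear":[6.5,-5.3,0],"turn":0},{"linear":[10.5,-8.5,0],"turn":0},{"linear":[14.5,-11.7,0],"turn":0},{"linear":[18.5,-15,0.1],"turn":0},{"linear":[21,-17,0.2],"turn":0},{"linear":[22,-17.8,0.2],"turn":0},{"linear":[22,-17.8,0.2],"turn":0},{"linear":[22,-17.8,0.2],"turn":0}]'; python3 go.py "[.375,-.267,.209]"
python3 - <<'E'
from h import *
p=read_camera("wrist"); cv2.imwrite("pics/w4.png",p["img"][:,:,::-1])
E
```

```text
t: 14.3
eef_pos: [0.3758, -0.267, 0.2848]
ee_rot: [0.007, 0.129, 0.992, -0.004]
ft_force: [0.1, 0.1, -1.8]
finger_gap: 0.0396
t 14.3 pos [ 0.3758 -0.267   0.2848] gap 0.0396 q [-0.88 -0.01  2.03  0.    1.11 -2.2 ] tilt [ 0.013 -0.009 -1.   ]
[.375,-.267,.209] -> cm [0.19 0.02 7.58] dist 0.076
```

View pics/w4.png

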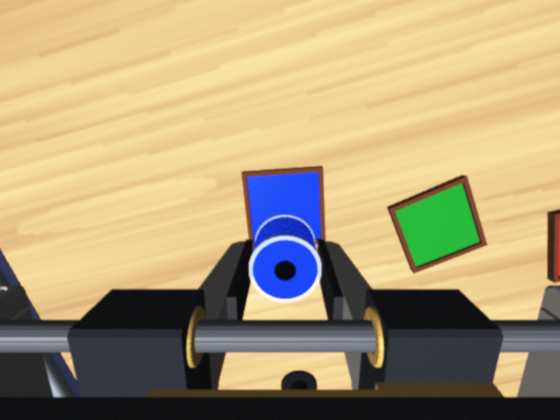

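Blue spool is upright at (285,268) over the blue tray. I'll lower it.

```bash
python3 -m jog '[{"linear":[0.1,0,3],"turn":0},{"linear":[0.2,0,5.5],"turn":0},{"linear":[0.2,0,6.8],"turn":0},{"linear":[0.2,0,7.3],"turn":0},{"linear":[0.2,0,7.6],"turn":0},{"linear":[0.2,0,7.7],"turn":0},{"linear":[0.2,0,7.7],"turn":0},{"linear":[0.2,0,7.7],"turn":0}]'; python3 go.py "[.375,-.267,.209]"
```

```text
t: 15.35
eef_pos: [0.3761, -0.2671, 0.2119]
ee_rot: [0.007, 0.128, 0.992, -0.003]
ft_force: [-10.7, 13.9, 36.5]
finger_gap: 0.0396
t 15.35 pos [ 0.3761 -0.2671  0.2119] gap 0.0396 q [-0.88  0.12  2.06  0.01  0.95 -2.2 ] tilt [ 0.012 -0.007 -1.   ]
[.375,-.267,.209] -> cm [ 0.12 -0.02  0.29] dist 0.003
```

Unexpected 36 N contact about 3 mm too high, with side force as well. I'll back off and look.

```bash
python3 -m jog '[{"linear":[0,0,-0.3],"turn":0},{"linear":[0,0,-0.5],"turn":0},{"linear":[0,0,-0.5],"turn":0}]'; python3 go.py "[.375,-.267,.209]"
python3 - <<'E'
from h import *
p=read_camera("top"); cv2.imwrite("pics/t5.png",cv2.resize(p["img"][200:330,330:490,::-1],None,fx=4,fy=4))
p=read_camera("scene"); cv2.imwrite("pics/s5.png",cv2.resize(p["img"][120:260,100:260,::-1],None,fx=4,fy=4,interpolation=2))
p=read_camera("wrist"); cv2.imwrite("pics/w5.png",p["img"][:,:,::-1])
E
```

```text
t: 15.72
eef_pos: [0.3762, -0.2672, 0.217]
ee_rot: [0.007, 0.128, 0.992, -0.003]
ft_force: [0.6, 0.1, -1.9]
finger_gap: 0.0393
t 15.72 pos [ 0.3762 -0.2672  0.217 ] gap 0.0393 q [-0.88  0.11  2.06  0.01  0.96 -2.2 ] tilt [ 0.013 -0.007 -1.   ]
[.375,-.267,.209] -> cm [ 0.13 -0.01  0.8 ] dist 0.008
```

View pics/s5.png

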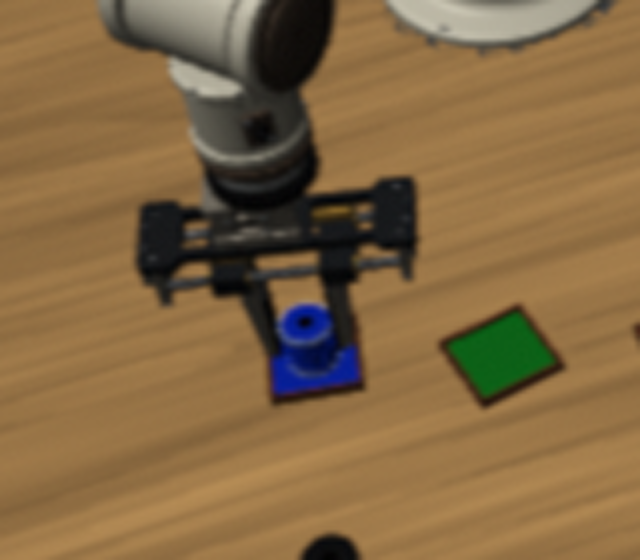

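View pics/w5.png

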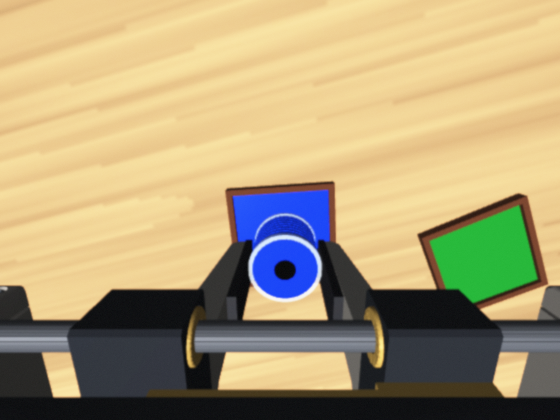

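View pics/t5.png

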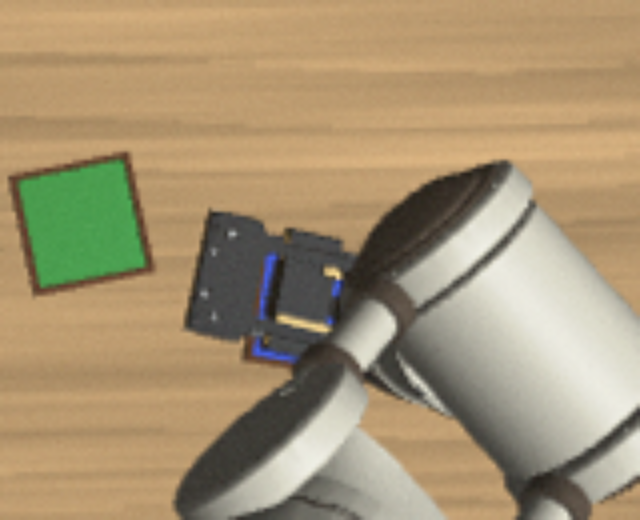

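Run:
```python
from h import *
o=get_obs(); p=read_camera("wrist"); W=cloud(p); print(o["eef_pos"])
for uv in [(285,247),(270,265),(300,265),(285,290),(262,280),(308,280),(240,215),(330,215),(285,195),(150,200),(480,250)]: print(uv,p["img"][uv[1],uv[0]],W[uv[1],uv[0]].round(4))
# top label ring: blue pixels of z in spool top
im=p["img"].astype(int); m=(im[...,2]>120)&(im[...,0]<90)&(W[...,2]>.03); X=W[m]; print("spool top",np.percentile(X,[5,50,95],axis=0).round(4))
A=np.c_[X[:,:2],np.ones(len(X))]; top=X[:,2]>np.percentile(X[:,2],50)-.004; c,_,_,_=np.linalg.lstsq(A[top],X[top,2],rcond=None); print("plane",c.round(4))
```

```text
[ 0.37595071 -0.26698901  0.21655366]
(285, 247) [ 30  73 248] [ 0.3646 -0.2641  0.0468]
(270, 265) [ 28  71 248] [ 0.3729 -0.2746  0.0466]
(300, 265) [ 28  72 248] [ 0.3769 -0.259   0.0466]
(285, 290) [ 28  70 248] [ 0.3896 -0.2706  0.0468]
(262, 280) [ 30  73 248] [ 0.3797 -0.2809  0.0481]
(308, 280) [ 26  69 247] [ 0.3866 -0.2569  0.0469]
(240, 215) [ 36  83 250] [ 0.3535 -0.2923  0.0023]
(330, 215) [121  69  59] [ 0.3672 -0.2346  0.0066]
(285, 195) [ 33  77 249] [ 0.3475 -0.2597  0.0036]
(150, 200) [247 224 161] [ 0.3292 -0.3483 -0.001 ]
(480, 250) [ 40 185  59] [ 0.4193 -0.1399  0.0025]
spool top [[ 0.3586 -0.2815  0.0343]
 [ 0.3733 -0.2665  0.0469]
 [ 0.3907 -0.2527  0.0479]]
plane [ 0.009  -0.0039  0.0425]
```

The wrist depth puts the spool top at about 47.5 mm with the TCP at 216.6 mm. So the spool hangs about 4 mm lower in the grip than I assumed, and the contact was simply the tray floor. It's centred to within about 2 mm, so I'll set it down gently.

```bash
python3 -m jog '[{"linear":[0,0,0.2],"turn":0},{"linear":[0,0,0.3],"turn":0},{"linear":[0,0,0.35],"turn":0},{"linear":[0,0,0.35],"turn":0}]'; python3 go.py
```

```text
t: 16.42
eef_pos: [0.376, -0.267, 0.213]
ee_rot: [0.006, 0.128, 0.992, -0.002]
ft_force: [-0.1, -0.2, -0.7]
finger_gap: 0.0392
t 16.43 pos [ 0.376 -0.267  0.213] gap 0.0392 q [-0.88  0.12  2.06  0.01  0.95 -2.2 ] tilt [ 0.012 -0.006 -1.   ]
```

```bash
python3 -m jog '[{"linear":[0,0,0.05],"turn":0},{"linear":[0,0,0.05],"turn":0}]'; python3 -m jog '[{"linear":[0,0,0],"turn":0},{"linear":[0,0,0],"turn":0},{"linear":[0,0,0],"turn":0},{"linear":[0,0,-2],"turn":0},{"linear":[0,0,-6],"turn":0},{"linear":[0,0,-10],"turn":0},{"linear":[0,0,-10],"turn":0},{"linear":[0,0,-10],"turn":0}]' 75; python3 go.py "[.43,.10,.31]" "[.375,.278,.295]"
python3 - <<'E'
from h import *
p=read_camera("wrist"); cv2.imwrite("pics/w6.png",p["img"][:,:,::-1])
E
```

```text
t: 16.68
eef_pos: [0.376, -0.267, 0.2125]
ee_rot: [0.006, 0.128, 0.992, -0.002]
ft_force: [-0.2, 0.2, -2.4]
finger_gap: 0.0394
t: 17.68
eef_pos: [0.3746, -0.2661, 0.3117]
ee_rot: [0.006, 0.128, 0.992, -0.002]
ft_force: [0.4, 0.3, -0.2]
finger_gap: 0.0691
t 17.68 pos [ 0.3746 -0.2661  0.3117] gap 0.0691 q [-0.88 -0.05  2.01  0.01  1.17 -2.2 ] tilt [ 0.011 -0.005 -1.   ]
[.43,.10,.31] -> cm [3.920e+00 3.682e+01 3.000e-02] dist 0.37
[.375,.278,.295] -> cm [13.78 52.65  1.37] dist 0.544
```

View pics/w6.png

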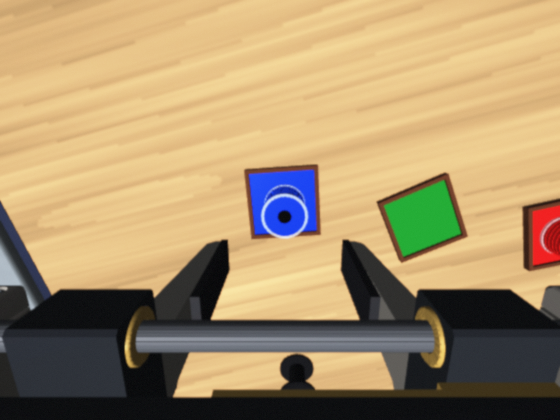

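Blue stands inside its tray at (285,215). Next is green.

```bash
python3 -m jog '[{"linear":[0.5,6,0],"turn":0},{"linear":[1,12,0],"turn":0},{"linear":[1.8,18,0],"turn":0},{"linear":[2.7,24,0],"turn":0},{"linear":[3.5,30,0],"turn":0},{"linear":[4.5,36,0],"turn":0},{"linear":[7,42,0.4],"turn":0},{"linear":[10,47,0.8],"turn":0},{"linear":[13.8,52.6,1.4],"turn":0},{"linear":[13.8,52.6,1.4],"turn":0}]' 100; python3 go.py "[.375,.278,.295]" "[.375,.278,.204]"
```

```text
t: 18.98
eef_pos: [0.372, 0.2803, 0.2924]
ee_rot: [0.003, 0.125, 0.992, -0.002]
ft_force: [0.1, 0.3, -1.2]
finger_gap: 0.092
t 18.98 pos [0.372  0.2803 0.2924] gap 0.092 q [ 0.39 -0.01  2.01 -0.01  1.14 -0.93] tilt [ 0.006 -0.006 -1.   ]
[.375,.278,.295] -> cm [-0.35 -0.15 -0.25] dist 0.005
[.375,.278,.204] -> cm [-0.29 -0.12  8.85] dist 0.089
```

```bash
python3 - <<'E'
from h import *
p=read_camera("wrist"); cv2.imwrite("pics/w7.png",p["img"][:,:,::-1])
E
```

```text
(no output)
```

View pics/w7.png

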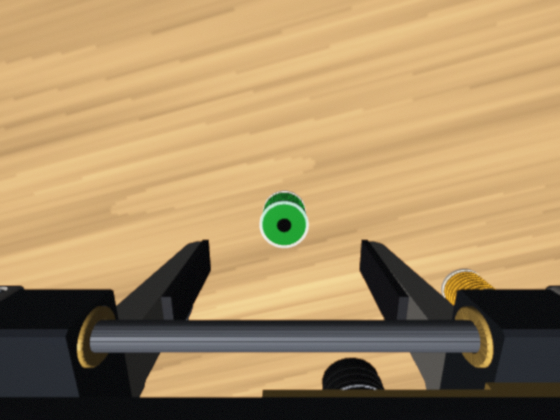

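The green spool at (284,224) is centred between the jaws. Gold at (465,285) and the lens are well outside. I'll descend, grip, and read the pose before lifting.

```bash
python3 -m jog '[{"linear":[0,0,4],"turn":0},{"linear":[-0.2,-0.1,7.5],"turn":0},{"linear":[-0.3,-0.1,8.8],"turn":0},{"linear":[-0.3,-0.1,8.8],"turn":0},{"linear":[-0.3,-0.1,8.8],"turn":0},{"linear":[-0.3,-0.1,8.8],"turn":0}]' && python3 -m jog '[{"linear":[0,0,0],"turn":0},{"linear":[0,0,0],"turn":0},{"linear":[0,0,0],"turn":0},{"linear":[0,0,0],"turn":0},{"linear":[0,0,0],"turn":0},{"linear":[0,0,0],"turn":0}]' 0 25; python3 go.py; python3 -m jog '[{"linear":[0,0,-2],"turn":0},{"linear":[0,0,-5],"turn":0},{"linear":[0,0,-8.5],"turn":0},{"linear":[0,0,-8.5],"turn":0},{"linear":[0,0,-8.5],"turn":0}]';  python3 go.py "[.43,-.02,.29]" "[.4265,-.138,.29]"
python3 - <<'E'
from h import *
p=read_camera("wrist"); cv2.imwrite("pics/w8.png",p["img"][:,:,::-1]); W=cloud(p)
for uv in [(285,245),(270,265),(300,265),(285,290)]: print(uv,p["img"][uv[1],uv[0]],W[uv[1],uv[0]].round(4))
E
```

```text
t: 19.77
eef_pos: [0.3767, 0.2772, 0.2061]
ee_rot: [0.005, 0.126, 0.992, -0.002]
ft_force: [0.8, 0.3, 0.3]
finger_gap: 0.0919
t: 20.52
eef_pos: [0.3767, 0.2772, 0.2061]
ee_rot: [0.005, 0.126, 0.992, -0.002]
ft_force: [0.4, 0.1, -1.1]
finger_gap: 0.0392
t 20.52 pos [0.3767 0.2772 0.2061] gap 0.0392 q [ 0.38  0.15  2.04 -0.01  0.94 -0.94] tilt [ 0.009 -0.005 -1.   ]
t: 21.15
eef_pos: [0.3755, 0.2774, 0.2898]
ee_rot: [0.004, 0.126, 0.992, -0.002]
ft_force: [-0.1, -0.4, -1.4]
finger_gap: 0.0394
t 21.15 pos [0.3755 0.2774 0.2898] gap 0.0394 q [ 0.38  0.    2.01 -0.01  1.13 -0.94] tilt [ 0.007 -0.005 -1.   ]
[.43,-.02,.29] -> cm [-12.71 -27.43   0.18] dist 0.302
[.4265,-.138,.29] -> cm [-15.32 -38.95   0.24] dist 0.419
(285, 245) [ 38 178  58] [0.3612 0.2809 0.1225]
(270, 265) [ 38 176  58] [0.3699 0.2706 0.1234]
(300, 265) [ 37 176  56] [0.3745 0.2857 0.122 ]
(285, 290) [ 37 175  58] [0.3874 0.2742 0.1215]
```

View pics/w8.png

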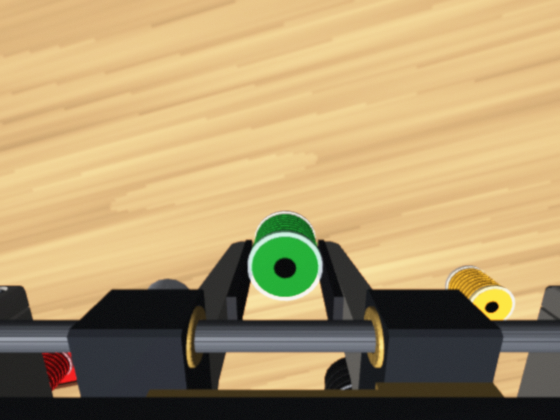

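Green is gripped and upright at (285,265). I'll carry it to the green tray, passing above the red spool's height.

```bash
python3 -m jog '[{"linear":[-1.4,-3.5,0],"turn":0},{"linear":[-3.2,-8,0],"turn":0},{"linear":[-5.1,-13,0],"turn":0},{"linear":[-7.1,-18,0],"turn":0},{"linear":[-9,-23,0],"turn":0},{"linear":[-11,-28,0],"turn":0},{"linear":[-13,-33,0],"turn":0},{"linear":[-14.7,-37.2,0.1],"turn":0},{"linear":[-15.3,-38.9,0.2],"turn":0},{"linear":[-15.3,-38.9,0.2],"turn":0}]'; python3 go.py "[.4265,-.138,.214]"
python3 - <<'E'
from h import *
p=read_camera("wrist"); cv2.imwrite("pics/w9.png",p["img"][:,:,::-1])
E
```

```text
t: 22.45
eef_pos: [0.4259, -0.1376, 0.289]
ee_rot: [0.002, 0.127, 0.992, -0.002]
ft_force: [0.2, 0.8, -1.3]
finger_gap: 0.0393
t 22.45 pos [ 0.4259 -0.1376  0.289 ] gap 0.0393 q [-0.58 -0.05  2.06 -0.    1.13 -1.9 ] tilt [ 0.004 -0.004 -1.   ]
[.4265,-.138,.214] -> cm [-0.03  0.    7.5 ] dist 0.075
```

View pics/w9.png

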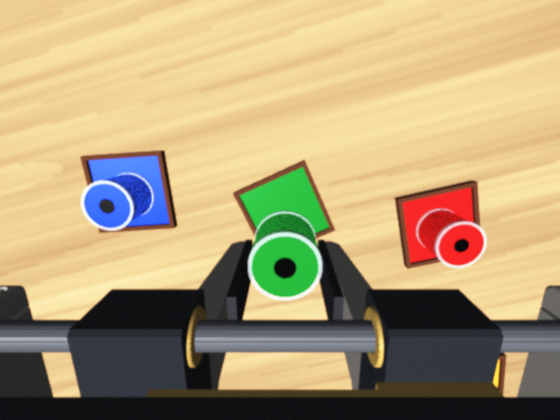

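```bash
python3 -m jog '[{"linear":[0,0,3],"turn":0},{"linear":[0,0,5.5],"turn":0},{"linear":[0,0,6.8],"turn":0},{"linear":[0,0,7.3],"turn":0},{"linear":[0,0,7.5],"turn":0},{"linear":[0,0,7.5],"turn":0},{"linear":[0,0,7.5],"turn":0}]'; python3 -m jog '[{"linear":[0,0,0.1],"turn":0},{"linear":[0,0,0.2],"turn":0},{"linear":[0,0,0.2],"turn":0}]'; python3 go.py
```

```text
t: 23.38
eef_pos: [0.4264, -0.1373, 0.2147]
ee_rot: [0.003, 0.126, 0.992, -0.002]
ft_force: [0.6, -0.1, -1.2]
finger_gap: 0.0394
t: 23.75
eef_pos: [0.4264, -0.1373, 0.2126]
ee_rot: [0.003, 0.126, 0.992, -0.002]
ft_force: [0.6, -0.7, -1.4]
finger_gap: 0.0394
t 23.75 pos [ 0.4264 -0.1373  0.2126] gap 0.0394 q [-0.58  0.09  2.1  -0.    0.95 -1.9 ] tilt [ 0.005 -0.004 -1.   ]
```

```bash
python3 -m jog '[{"linear":[0,0,0.1],"turn":0},{"linear":[0,0,0.1],"turn":0},{"linear":[0,0,0.1],"turn":0}]'; python3 -m jog '[{"linear":[0,0,0.1],"turn":0},{"linear":[0,0,0.1],"turn":0},{"linear":[0,0,0.1],"turn":0}]'
```

```text
t: 24.12
eef_pos: [0.4264, -0.1373, 0.2116]
ee_rot: [0.003, 0.126, 0.992, -0.002]
ft_force: [0.0, 0.1, -1.9]
finger_gap: 0.039
t: 24.5
eef_pos: [0.4264, -0.1372, 0.2106]
ee_rot: [0.003, 0.126, 0.992, -0.002]
ft_force: [0.4, -0.3, -1.1]
finger_gap: 0.0393
```

```bash
python3 -m jog '[{"linear":[0,0,0.1],"turn":0},{"linear":[0,0,0.1],"turn":0},{"linear":[0,0,0.1],"turn":0}]'
```

```text
t: 24.88
eef_pos: [0.4265, -0.1373, 0.21]
ee_rot: [0.003, 0.126, 0.992, -0.002]
ft_force: [-3.3, 2.0, 6.0]
finger_gap: 0.0395
```

Contact at +6 N, with the TCP at 0.2100 as predicted. I'll release and head for gold.

```bash
python3 -m jog '[{"linear":[0,0,0],"turn":0},{"linear":[0,0,0],"turn":0},{"linear":[0,0,0],"turn":0},{"linear":[0,0,-2],"turn":0},{"linear":[0,0,-6],"turn":0},{"linear":[0,0,-10],"turn":0},{"linear":[0,0,-10],"turn":0},{"linear":[0,0,-10],"turn":0}]' 75; python3 go.py "[.494,.430,.295]"
python3 - <<'E'
from h import *
p=read_camera("wrist"); cv2.imwrite("pics/w10.png",p["img"][:,:,::-1])
E
```

```text
t: 25.88
eef_pos: [0.4257, -0.1367, 0.3091]
ee_rot: [0.002, 0.126, 0.992, -0.002]
ft_force: [-0.2, 0.8, -0.6]
finger_gap: 0.0687
t 25.88 pos [ 0.4257 -0.1367  0.3091] gap 0.0687 q [-0.58 -0.08  2.04 -0.    1.18 -1.9 ] tilt [ 0.004 -0.004 -1.   ]
[.494,.430,.295] -> cm [ 7.58 56.58  1.22] dist 0.571
```

View pics/w10.png

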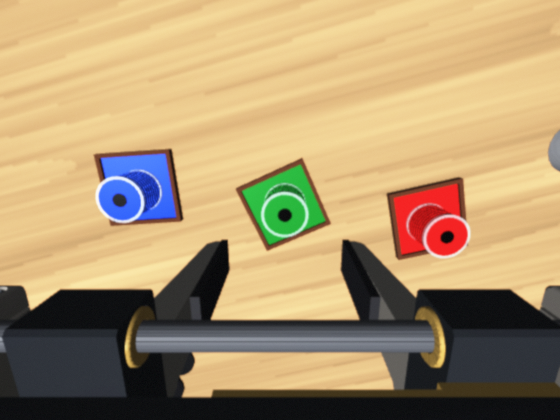

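Green stands in its tray at (285,213). The path to gold clears the lens, with fingertips at about 0.11 m or higher.

```bash
python3 -m jog '[{"linear":[0.8,6,0],"turn":0},{"linear":[1.6,12,0],"turn":0},{"linear":[2.4,18,0],"turn":0},{"linear":[3.2,24,0],"turn":0},{"linear":[4,30,0],"turn":0},{"linear":[4.8,36,0],"turn":0},{"linear":[5.6,42,0.2],"turn":0},{"linear":[6.5,48,0.5],"turn":0},{"linear":[7.2,53.5,0.9],"turn":0},{"linear":[7.6,56.6,1.2],"turn":0}]' 100; python3 -m jog '[{"linear":[0,0,0],"turn":0},{"linear":[0,0,0],"turn":0}]'; python3 go.py "[.494,.430,.204]"
python3 - <<'E'
from h import *
p=read_camera("wrist"); cv2.imwrite("pics/w11.png",p["img"][:,:,::-1])
E
```

```text
t: 27.18
eef_pos: [0.4927, 0.4326, 0.2922]
ee_rot: [0.0, 0.125, 0.992, -0.002]
ft_force: [0.4, -1.1, 0.8]
finger_gap: 0.0921
t: 27.42
eef_pos: [0.4922, 0.4319, 0.2902]
ee_rot: [-0.001, 0.125, 0.992, -0.004]
ft_force: [0.1, -0.3, 0.5]
finger_gap: 0.0917
t 27.43 pos [0.4922 0.4319 0.2902] gap 0.0917 q [ 0.54  0.46  1.45 -0.    1.23 -0.78] tilt [-0.003 -0.007 -1.   ]
[.494,.430,.204] -> cm [-0.23 -0.07  8.62] dist 0.086
```

View pics/w11.png

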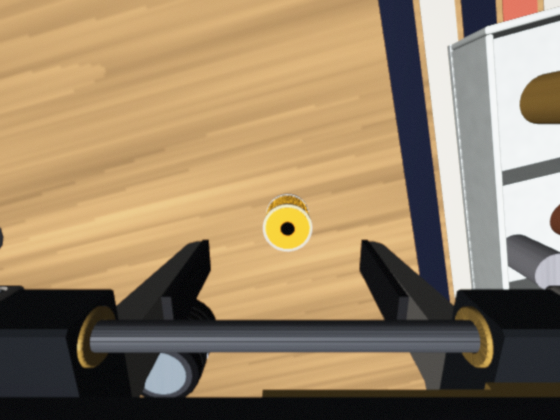

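Gold spool at (287,228) is between the jaws. The lens (170,370) lies about 90 mm off the jaw line, clear of the fingers. I'll descend and grip.

```bash
python3 -m jog '[{"linear":[-0.1,0,4],"turn":0},{"linear":[-0.2,-0.1,7.5],"turn":0},{"linear":[-0.2,-0.1,8.6],"turn":0},{"linear":[-0.2,-0.1,8.6],"turn":0},{"linear":[-0.2,-0.1,8.6],"turn":0},{"linear":[-0.2,-0.1,8.6],"turn":0}]' && python3 -m jog '[{"linear":[0,0,0],"turn":0},{"linear":[0,0,0],"turn":0},{"linear":[0,0,0],"turn":0},{"linear":[0,0,0],"turn":0},{"linear":[0,0,0],"turn":0},{"linear":[0,0,0],"turn":0}]' 0 25; python3 go.py; python3 -m jog '[{"linear":[0,0,-2],"turn":0},{"linear":[0,0,-5],"turn":0},{"linear":[0,0,-9],"turn":0},{"linear":[0,0,-11],"turn":0},{"linear":[0,0,-11],"turn":0},{"linear":[0,0,-11],"turn":0}]';  python3 go.py "[.5,.25,.315]" "[.665,.008,.315]"
python3 - <<'E'
from h import *
p=read_camera("wrist"); cv2.imwrite("pics/w12.png",p["img"][:,:,::-1]); W=cloud(p)
for uv in [(285,245),(270,265),(300,265),(285,290)]: print(uv,p["img"][uv[1],uv[0]],W[uv[1],uv[0]].round(4))
E
```

```text
t: 28.22
eef_pos: [0.4946, 0.4299, 0.2066]
ee_rot: [0.0, 0.125, 0.992, -0.002]
ft_force: [-0.1, 0.7, 0.6]
finger_gap: 0.092
t: 28.98
eef_pos: [0.4946, 0.43, 0.2066]
ee_rot: [0.0, 0.125, 0.992, -0.002]
ft_force: [0.5, 0.2, 0.1]
finger_gap: 0.0392
t 28.98 pos [0.4946 0.43   0.2066] gap 0.0392 q [ 0.53  0.57  1.49 -0.    1.09 -0.78] tilt [ 0.    -0.005 -1.   ]
t: 29.72
eef_pos: [0.4941, 0.4301, 0.3148]
ee_rot: [-0.001, 0.126, 0.992, -0.003]
ft_force: [-0.3, -0.1, -1.7]
finger_gap: 0.0392
t 29.73 pos [0.4941 0.4301 0.3148] gap 0.0392 q [ 0.53  0.44  1.44 -0.    1.27 -0.78] tilt [-0.002 -0.006 -1.   ]
[.5,.25,.315] -> cm [ -5.06 -17.3    0.09] dist 0.18
[.665,.008,.315] -> cm [-27.07 -36.62   0.2 ] dist 0.455
(285, 245) [247 207  59] [0.479  0.4334 0.146 ]
(270, 265) [247 209  59] [0.4873 0.423  0.1477]
(300, 265) [247 206  56] [0.4917 0.4383 0.1467]
(285, 290) [247 208  58] [0.5037 0.427  0.1476]
```

View pics/w12.png

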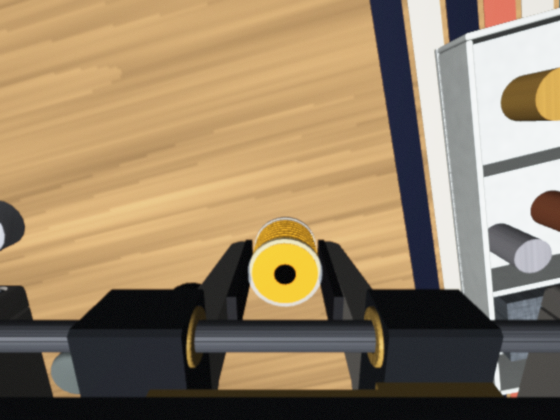

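Gold is held upright with its underside at about 108 mm. I'll carry it around the near side of the lens and then to the gold tray.

```bash
python3 -m jog '[{"linear":[-1,-3.5,0],"turn":0},{"linear":[-2.2,-8,0],"turn":0},{"linear":[-3.6,-13,0],"turn":0},{"linear":[-5.5,-17.5,0],"turn":0},{"linear":[-9,-21,0],"turn":0},{"linear":[-12.7,-24.2,0],"turn":0},{"linear":[-16.4,-27.4,0],"turn":0},{"linear":[-20.1,-30.6,0],"turn":0},{"linear":[-23.8,-33.8,0.1],"turn":0},{"linear":[-26.3,-36,0.2],"turn":0}]'; python3 -m jog '[{"linear":[-0.7,-0.6,0],"turn":0},{"linear":[-0.7,-0.6,0],"turn":0},{"linear":[-0.7,-0.6,0],"turn":0}]'; python3 go.py "[.665,.008,.315]" "[.665,.008,.213]"
python3 - <<'E'
from h import *
p=read_camera("wrist"); cv2.imwrite("pics/w13.png",p["img"][:,:,::-1])
E
```

```text
t: 31.02
eef_pos: [0.6595, 0.0139, 0.3125]
ee_rot: [-0.002, 0.126, 0.992, -0.003]
ft_force: [-0.3, 0.1, -2.5]
finger_gap: 0.0391
t: 31.4
eef_pos: [0.6641, 0.0077, 0.312]
ee_rot: [-0.003, 0.126, 0.992, -0.003]
ft_force: [-0.9, 0.1, -1.2]
finger_gap: 0.0392
t 31.4 pos [0.6641 0.0077 0.312 ] gap 0.0392 q [-0.17  0.46  1.41 -0.01  1.28 -1.49] tilt [-0.007 -0.006 -1.   ]
[.665,.008,.315] -> cm [-0.08  0.05 -0.3 ] dist 0.003
[.665,.008,.213] -> cm [-0.14  0.12  9.9 ] dist 0.099
```

View pics/w13.png

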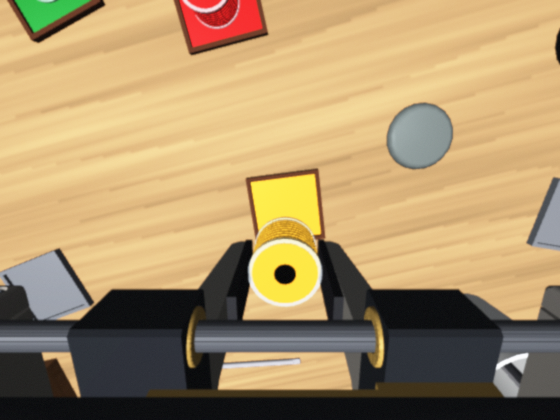

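Gold spool is upright at (285,270), over the gold-floored brown-walled tray. The look-alikes are off to the sides. I'll lower it.

```bash
python3 -m jog '[{"linear":[-0.1,0.1,3],"turn":0},{"linear":[-0.1,0.1,6],"turn":0},{"linear":[-0.1,0.1,8.5],"turn":0},{"linear":[-0.1,0.1,9.4],"turn":0},{"linear":[-0.1,0.1,9.8],"turn":0},{"linear":[-0.1,0.1,9.8],"turn":0},{"linear":[-0.1,0.1,9.8],"turn":0},{"linear":[-0.1,0.1,9.8],"turn":0}]'; python3 go.py "[.665,.008,.2105]"
python3 - <<'E'
from h import *
p=read_camera("scene"); cv2.imwrite("pics/s13.png",cv2.resize(p["img"][180:320,220:380,::-1],None,fx=4,fy=4,interpolation=2))
E
```

```text
t: 32.45
eef_pos: [0.665, 0.0078, 0.2151]
ee_rot: [-0.002, 0.125, 0.992, -0.003]
ft_force: [1.0, -0.5, -2.0]
finger_gap: 0.0397
t 32.45 pos [0.665  0.0078 0.2151] gap 0.0397 q [-0.17  0.58  1.45 -0.01  1.11 -1.48] tilt [-0.005 -0.006 -1.   ]
[.665,.008,.2105] -> cm [0.01 0.02 0.46] dist 0.005
```

View pics/s13.png

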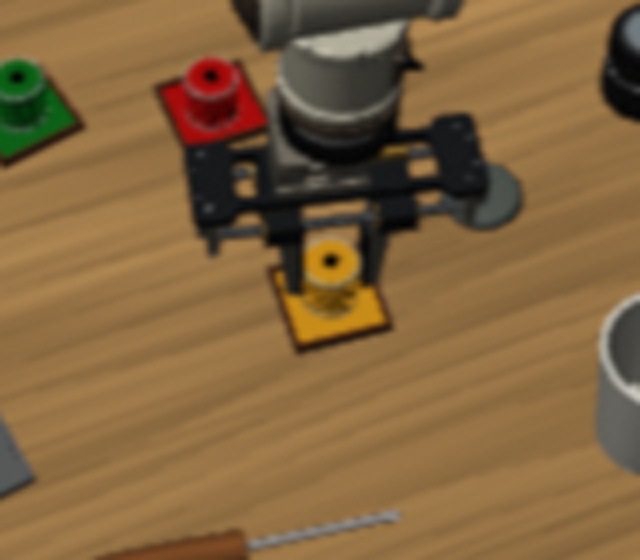

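The spool is over the middle of the tray with its weight still carried. I'll ease it down.

```bash
python3 -m jog '[{"linear":[0,0,0.15],"turn":0},{"linear":[0,0,0.35],"turn":0},{"linear":[0,0,0.35],"turn":0},{"linear":[0,0,0.35],"turn":0}]'; python3 -m jog '[{"linear":[0,0,0.1],"turn":0},{"linear":[0,0,0.1],"turn":0},{"linear":[0,0,0.1],"turn":0}]'
```

```text
t: 33.0
eef_pos: [0.6649, 0.0078, 0.2113]
ee_rot: [-0.003, 0.126, 0.992, -0.003]
ft_force: [-0.3, 0.3, -2.1]
finger_gap: 0.0395
t: 33.38
eef_pos: [0.665, 0.0078, 0.2106]
ee_rot: [-0.002, 0.126, 0.992, -0.003]
ft_force: [-0.7, 0.0, 1.0]
finger_gap: 0.0398
```

Touching: the force went from −2.1 to +1.0 N. I'll release, lift and back away for a final check.

```bash
python3 -m jog '[{"linear":[0,0,0],"turn":0},{"linear":[0,0,0],"turn":0},{"linear":[0,0,0],"turn":0},{"linear":[0,0,-2],"turn":0},{"linear":[0,0,-6],"turn":0},{"linear":[0,0,-11],"turn":0},{"linear":[0,0,-14],"turn":0},{"linear":[0,0,-14],"turn":0}]' 75; python3 go.py "[.40,.40,.40]"
```

```text
t: 34.38
eef_pos: [0.6667, 0.0085, 0.3559]
ee_rot: [0.002, 0.125, 0.992, -0.003]
ft_force: [-0.5, -0.8, -0.4]
finger_gap: 0.0689
t 34.38 pos [0.6667 0.0085 0.3559] gap 0.0689 q [-0.17  0.43  1.37 -0.01  1.34 -1.48] tilt [ 0.003 -0.007 -1.   ]
[.40,.40,.40] -> cm [35.56 31.24 -4.78] dist 0.476
```

```bash
python3 -m jog '[{"linear":[4,3.5,-2],"turn":0},{"linear":[8,7,-4],"turn":0},{"linear":[12,10.5,-4.8],"turn":0},{"linear":[16,14,-4.8],"turn":0},{"linear":[20,17.5,-4.8],"turn":0},{"linear":[25,22,-4.8],"turn":0},{"linear":[30,26.5,-4.8],"turn":0},{"linear":[35.6,31.2,-4.8],"turn":0},{"linear":[35.6,31.2,-4.8],"turn":0},{"linear":[35.6,31.2,-4.8],"turn":0}]'
python3 - <<'E'
from h import *
p=read_camera("top"); cv2.imwrite("pics/tF.png",p["img"][:,:,::-1]); W=cloud(p); q=read_camera("scene"); cv2.imwrite("pics/sF.png",q["img"][:,:,::-1])
T=dict(red=(.4767,-.0047,-1.4),blue=(.3754,-.2668,-10.7),green=(.4267,-.1378,11.3),gold=(.6645,.0079,-6.3))
for c,(x,y,a) in T.items():
    m=(np.hypot(W[...,0]-x,W[...,1]-y)<.04)&(W[...,2]>.038); X=W[m]; ce,r=cv2.minEnclosingCircle(np.float32(X[:,:2])); A=np.c_[X[:,:2],np.ones(len(X))]; pl=np.linalg.lstsq(A,X[:,2],rcond=None)[0]
    print(c,"top z",np.median(X[:,2]).round(4),"circ",np.round(ce,4),round(r,4),"off",np.round(np.array(ce)-(x,y),4),"slope",pl[:2].round(3))
for n in ("empty_spool","lens"):
    for r in outline_of(n,p)[:1]:
        X=W[r["pixels"]]; X=X[X[:,2]>np.nanpercentile(X[:,2],90)-.006]; print(n,np.round(cv2.minEnclosingCircle(np.float32(X[:,:2])),4) if 0 else cv2.minEnclosingCircle(np.float32(X[:,:2])),r["confidence"])
E
```

```text
t: 35.62
eef_pos: [0.3989, 0.4, 0.3994]
ee_rot: [0.002, 0.124, 0.992, -0.004]
ft_force: [-0.1, 0.7, -0.1]
finger_gap: 0.0682
red top z 0.0442 circ [ 0.4783 -0.0052] 0.0199 off [ 0.0016 -0.0005] slope [ 0.003 -0.004]
blue top z 0.044 circ [ 0.3773 -0.2669] 0.0198 off [ 0.0019 -0.0001] slope [-0.001 -0.005]
green top z 0.0445 circ [ 0.4244 -0.1364] 0.0199 off [-0.0023  0.0014] slope [0.014 0.032]
gold top z 0.0445 circ [0.6646 0.0076] 0.0203 off [ 0.0001 -0.0003] slope [-0.022 -0.01 ]
empty_spool ((0.575670063495636, -0.3046474754810333), 0.020700275897979736) 0.54
lens ((0.5834647417068481, 0.30042335391044617), 0.032010290771722794) 0.63
```

View pics/tF.png

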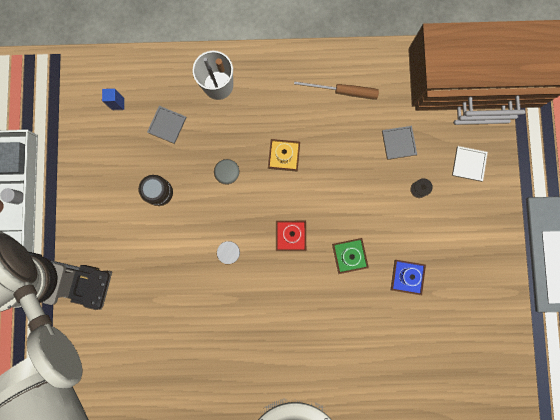

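View pics/sF.png

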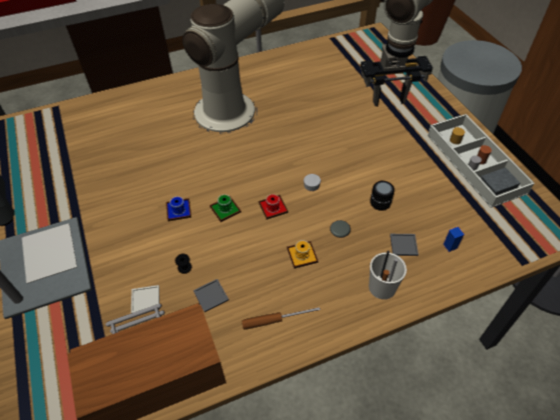

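All four spools stand in their matching trays: red (291,234), green (351,256), blue (410,277) and gold (284,153) in the top view. Their tops are at about 44 mm, which is the 4 mm floor plus 40 mm. The empty spool and lens have not moved.

```bash
python3 -c "from rig import *; print(get_obs()['joint_vel'].round(3)); print(close_job())"
```

```text
[-0.002 -0.004 -0.002  0.004  0.001  0.003]
the job is handed in; nothing more can be done
None
```

All four spools (red, blue, green, gold) now stand upright in the trays of their own colour, and the job was handed in at about 36 s with the arm clear.

**Last checks:**
- Every spool is within 3 mm of its tray's centre, with its top at 44.0–44.5 mm; 44 mm is what a spool flat on the tray floor gives.
- Three of the fitted top slopes are about 1.5° or less. Green came out at about 2°, which I took for depth noise because its height and the picture looked right.
- The empty spool and the lens measured within 2 mm of where they started, and the look-alike trays were not touched.

**One thing went wrong:** when I lowered the blue spool, it met the tray floor about 3 mm earlier than I had worked out and briefly pressed with 36 N (vertical, on the wrist sensor, through the held spool). The spool was sitting about 4 mm lower in the grip than I thought. I backed off, measured it again with the wrist camera and set it down gently; it now stands flat like the others.

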